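# Pack the press changeover kit

### The job

Pack the changeover kit into the empty open grey box: the formed cover, which is still in the forming die and must be lifted out, the standing roller and the bearing block with the black knob. All three must stand upright (cover rib up) and flat on the box's floor, side by side with none resting on another or on the rim; they only just fit, so plan the layout. Set them down gently instead of dropping them, and leave the other things on the table where they are.

Things in the scene. Friction and masses are not known exactly. Their poses are not given: they have to be found in the camera images.
- box: empty open grey plastic box fixed to the table, without lid or dividers, outside 172 (own x) x 148 (own y) x 46 mm tall, walls and floor 6 mm thick, so 160 (own x) x 136 (own y) x 40 mm deep inside. Origin: centre of its underside, on the table. It and the die swap sides of the table
- box_in (a point): centre of the box's inner floor, 6 mm above the table; same axes as the box
- die: open steel forming die fixed to the table, 200 (own x) x 110 (own y) mm, face 30 mm up, cavity 148 x 66 mm, 10 mm deep (floor 20 mm above the table). A former bar 120 long (x), 13 wide, up to 56 mm above the table, runs along the cavity's middle. Four pins 14 mm thick stand 20 mm above the face at the corners (88, 43 mm from centre). Origin: centre of its underside
- cover: formed aluminium cover, hat section 142 mm long (own x): flat flanges 60 mm wide over all (own y), 4 mm thick, and a hollow rib 26 mm wide (y) along the full length, 64 mm tall. Starts in the die's cavity, rib up, axes along the die's, hollow (18 mm wide) over the former bar: lift straight up 36 mm or more. Pinch the rib from above. Origin: centre of underside; z up. 0.25 kg
- roller: plain aluminium roller standing on its end on the table: body 58 mm across and 70 mm tall, with a journal (thinner stub) 30 mm across on top of it, up to 105 mm. Origin: centre of its underside; z is its axis, up. About 0.55 kg
- block: dark steel bearing block, 78 (own x) x 60 (own y) x 45 mm tall, with a round black knob over its centre: stem 24 mm across up to 60 mm, knob 44 mm across from 60 to 88 mm above the underside; the knob does not turn. Origin: centre of underside; z up. About 0.6 kg. Roller and block stand between box and die, one nearer the robot, and may swap places
- tin: bystander, loose: small round tin, 60 mm across, 65 mm tall, nearest the robot. Origin: its underside
- wrench: bystander, loose: steel wrench lying flat, 170 mm long. Origin: its underside
- screwdriver: bystander, loose: screwdriver lying flat, 180 mm long. Origin: its underside
- labelroll: bystander, loose: roll of paper labels lying flat, 100 mm across, 45 mm tall. Origin: its underside
- oil: bystander, loose: white plastic oil bottle, 56 mm across, 130 mm tall. Origin: its underside
- brush: bystander, loose: brush lying flat, 180 mm long. Origin: its underside
- gear: bystander, loose: steel hub, a disc 80 mm across and 18 mm thick with a 44 mm boss, 34 mm tall in all; it stays on the table. Origin: its underside
There are look-alikes about, which are no part of the job. What is shaped like the cover but yellow is not meant.

How it is judged:
At the end, for the whole second after the job is handed in: Cover, roller and block all inside the box, undersides within 5 mm of its floor, upright within 0.06 rad, released, slower than 0.02 m/s; middles within 60 mm of the box's middle along its x and y (cover: 20 mm along x) (z of cover in the frame of box_in between -0.004 and 0.005 m and angle between each of cover, roller, block's own z axis and vertical below 0.06 rad and linear speed of each of cover, roller, block below 0.02 m/s and x of cover in the frame of box_in between -0.02 and 0.02 m and y of cover in the frame of box_in between -0.06 and 0.06 m and z of roller in the frame of box_in between -0.004 and 0.005 m and x of roller in the frame of box_in between -0.06 and 0.06 m and y of roller in the frame of box_in between -0.06 and 0.06 m and z of block in the frame of box_in between -0.004 and 0.005 m and x of block in the frame of box_in between -0.06 and 0.06 m and y of block in the frame of box_in between -0.06 and 0.06 m); the robot touches nothing.
It fails at once if a kit item is dropped into the box: it moves faster than 0.6 m/s with its underside less than 60 mm above the table, within 130 mm of the box's middle ((horizontal distance between cover and box_in below 0.13 m and height (world z) of cover below 0.06 m and linear speed of cover above 0.6 m/s) or (horizontal distance between roller and box_in below 0.13 m and height (world z) of roller below 0.06 m and linear speed of roller above 0.6 m/s) or (horizontal distance between block and box_in below 0.13 m and height (world z) of block below 0.06 m and linear speed of block above 0.6 m/s)).
It fails at once if a bystander is moved by more than 30 mm (distance of any of tin, wrench, screwdriver, labelroll, oil, brush, gear from where it was at the start of the episode above 0.03 m).
It also fails if it takes over 72 s, if anything falls off the work surface, if the arm or the gripper's body presses on something with over 40 N, if the wrist force passes 120 N, or if a joint passes its speed limit or range.

### The arm

A 6-joint arm with a two-finger parallel gripper is mounted at the origin on the work surface. World frame = base frame: x ahead of the robot, y to its left, z up, the work surface at z = 0. Lengths are in m, angles in rad, forces in N, time in s.
With the tool pointing down it reaches from about 0.35 to 0.975 m from the base axis. Payload 4.9 kg.
Tool frame: the origin (TCP) lies midway between the tips of the shut fingers; the grasp point (between the pads) lies 19 mm behind it (ctrl.hold_point_z is the distance from the TCP to the grasp point, in m); z points along the fingers, y is the line along which they close (so a half turn about z gives the same grasp; the last joint's range is limited). The gripper opens to 85 mm and grips with 20 to 120 N. Pads are 22 mm wide; open, the fingers measure 114 mm over their backs; the gripper's body (76 mm by 85 mm) begins 54 mm behind the grasp point. The pads swing forward as they close: fully open they stand 13 mm farther back than shut.
Start: joints at [-1.385, 0.053, 1.613, -0, 1.476, -0.119], TCP at [0.188, -0.596, 0.231] pointing down, gripper open.
Joint ranges: [-3.01, 3.01], [-1.01, 2.22], [0.06, 2.58], [-1.02, 4.17], [0.09, 2.62], [-3.14, 3.14]. Speed limits (rad/s): [2.57, 2.57, 3.14, 3.14, 3.14, 3.14].

### API

Orientations are given as a rotation vector (axis times angle).
In Python, from station import status, viewer, finish_job, ctrl gives the robot as it stands.
- The arm moves only by the shell command python3 -m jog 'ROWS' [FORCE]. ROWS is JSON, a list of rows, each a list of 7 numbers: the turn, a rotation vector about the tool's x, y, z each as a share of 5 degrees, from -1 to 1, then the shift along the tool's x, y, z each as a share of 30 mm, from -1 to 1, then the opening, from -1 (shut) to 1 (fully open). A call has 1 to 5 rows; each row shifts and turns the commanded pose from where the row before left it, along the tool's axes as they then stand; what a row does not reach is not made up. A row lasts 1/8 s, in which the tool goes at most 62.5 mm and 10.7 degrees, less where a joint would pass 70% of its speed; a pose out of reach is approached as far as the arm can. A call with a number of a shift or a turn outside -1 to 1 is refused whole. A call with a gripper value outside its range is refused whole. The fingers move at their own pace and stop on an object; FORCE is the grip in N (left out, the last holds). Time passes only in rows, so rows that do not move let the fingers close. It gives the time, the measured TCP pose, the force, the opening and the grip force at its end, in the units of the state.
- status.get_obs(): the state, without advancing time (a new reading comes with each control period).
- viewer.get_image(name): name is "scene" or "top" or "wrist"; returns a dict with "img" (420x560x3 uint8, red, green, blue), "fovy" (degrees; the focal length in pixels is half the picture's height over the tangent of half this angle, whatever the lens; pixels are square), "cx", "cy" (the principal point, pixels), "distortion" ([k1, k2, p1, p2, k3] as OpenCV has them; the pictures are not rectified), "rvec" (rotation vector, rad) and "tvec" (3), from world to camera coordinates, as OpenCV has them. Camera axes: x right, y down, z forward; pixel columns grow to the right and rows downward; lengths in m; the calibration is good to about 2 mm. A picture is of the moment at which its call begins. There is no depth.
- finish_job(): hands the job in; it is judged then, once.
The state is a dict: "t": time; "q": joint angles; "dq": joint speeds; "effort": joint torques, N m; "tool_pos": TCP position; "tool_rot": TCP orientation; "contact_force": force on the tool from outside, world axes, zero at the start; "wrist_torque": the same for the moment, N m; "opening": finger opening in m; "grip_force": force on a finger pad.
Only numpy, scipy, OpenCV 4.12 (cv2) and the standard library are available. Lean on these libraries where they do the work, as an engineer would, in place of code of your own. Each camera call takes 0.05 s, during which the arm holds its last target. There are 200 camera calls.

## Working session

There is one attempt and no reset: what is moved stays moved. The work goes in short steps, Python scripts to look and compute and a shell command to move; the robot and the scene stay as the last step left them, time stands still between calls to the robot, and variables do not carry over. Pictures are saved under pics/ and viewed, at most 10 in all, crops included, and the job is handed in when it is done.

```bash
mkdir -p pics
cat > h.py <<'E'
import numpy as np, cv2, json
from station import status, viewer, ctrl
def cam(name, png=None):
    d=viewer.get_image(name); im=cv2.cvtColor(np.asarray(d["img"]),cv2.COLOR_RGB2BGR)
    h=im.shape[0]; f=h/2/np.tan(np.radians(d["fovy"])/2)
    K=np.array([[f,0,d["cx"]],[0,f,d["cy"]],[0,0,1.]])
    c=dict(K=K,D=np.array(d["distortion"],float),r=np.array(d["rvec"],float),t=np.array(d["tvec"],float),im=im)
    if png: cv2.imwrite(png,im)
    return c
def ray(c,uv):
    p=cv2.undistortPoints(np.array(uv,float).reshape(-1,1,2),c["K"],c["D"]).reshape(-1,2)
    R=cv2.Rodrigues(c["r"])[0]; o=-R.T@c["t"]
    return o,np.c_[p,np.ones(len(p))]@R
def plane(c,uv,z):
    o,d=ray(c,uv); return o+d*((z-o[2])/d[:,2])[:,None]
def tri(c1,u1,c2,u2):
    o1,d1=ray(c1,u1);o2,d2=ray(c2,u2);out=[]
    for a,b in zip(d1,d2):
        s=np.linalg.lstsq(np.c_[a,-b],o2-o1,rcond=None)[0]
        p,q=o1+a*s[0],o2+b*s[1]; out.append(np.r_[(p+q)/2,np.linalg.norm(p-q)])
    return np.array(out)
def proj(c,P): return cv2.projectPoints(np.array(P,float).reshape(-1,1,3),c["r"],c["t"],c["K"],c["D"])[0].reshape(-1,2)
E
python3 - <<'E'
from h import *
a=cam("scene","pics/scene.png"); b=cam("top","pics/top.png"); w=cam("wrist","pics/wrist.png")
for c in(a,b,w): print(ray(c,[[280,210]]))
print(status.get_obs(), ctrl.hold_point_z)
E
```

```text
(array([1.59397973, 0.32966369, 1.15252544]), array([[-0.67603369, -0.21559611, -0.70474074]]))
(array([ 0.38091715, -0.01273084,  1.04260503]), array([[ 0.1490368 ,  0.01513854, -0.98875345]]))
(array([ 0.25767438, -0.57460164,  0.37251343]), array([[-0.27584193, -0.10070041, -0.95605581]]))
{'t': 0.15, 'q': array([-1.38500811e+00,  5.32510655e-02,  1.61396182e+00, -3.35367550e-05,
        1.47602328e+00, -1.18981537e-01]), 'dq': array([ 0.00075078, -0.00250277, -0.00257479, -0.00033862, -0.00037642,
        0.00015534]), 'effort': array([-5.63036892e-06, -3.94240093e+01, -3.70722735e+01, -1.01527753e-04,
        4.67496109e-03,  4.34721187e-06]), 'tool_pos': array([ 0.18745785, -0.59571496,  0.23032704]), 'tool_rot': array([-3.10356426e+00, -4.76636370e-01,  1.38555946e-04]), 'contact_force': array([ 0.15392422, -0.7383432 ,  0.22508463]), 'wrist_torque': array([ 0.00366902, -0.02601435,  0.0308406 ]), 'grip_force': 0.0, 'opening': 0.0855568342670179} 0.0187
```

View pics/scene.png

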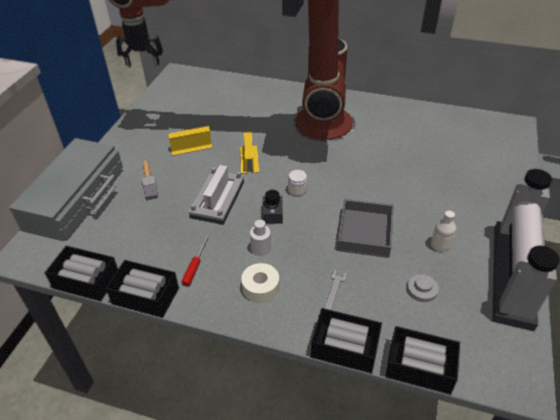

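View pics/top.png

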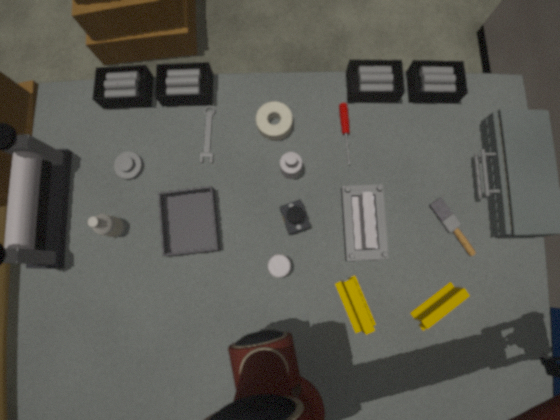

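Top view: the box is at (190,222) and the die with the grey cover at (363,222). The roller is at (291,163), the block with the black knob at (295,216), and the tin at (280,266). Cover candidates are the grey one in the die at (363,222) and the yellow ones at (355,305) and (440,305). The grey one fits, because it is in the die and not yellow. Roller candidates are (291,163), the oil bottle at (105,225), and the rods in the black crates. The grey standing cylinder with a stub at (291,163) fits. I'll confirm both in an enlarged crop.

Run:
```python
from h import *
a=cv2.imread("pics/top.png")[140:290,150:400]; cv2.imwrite("pics/tc.png",cv2.resize(a,None,fx=3.2,fy=3.2,interpolation=cv2.INTER_CUBIC))
a=cv2.imread("pics/scene.png")[150:310,180:410]; cv2.imwrite("pics/sc.png",cv2.resize(a,None,fx=3.4,fy=3.4,interpolation=cv2.INTER_CUBIC))
```

```text
(no output)
```

View pics/tc.png

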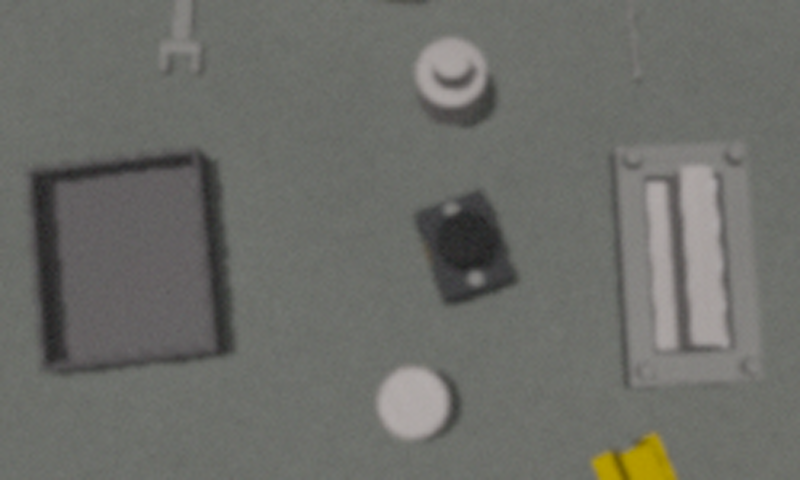

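View pics/sc.png

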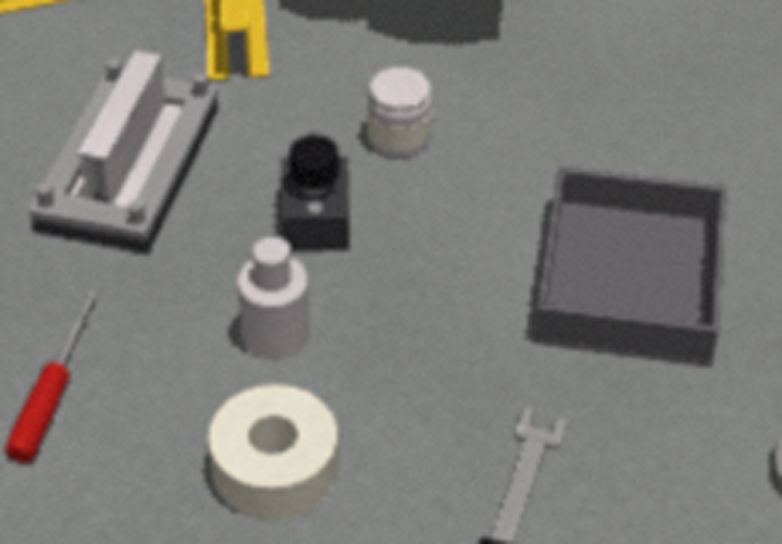

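The crops confirm it. The grey hat section with its rib up sits in the die among the four pins. The roller with its journal is at crop (453,65), the black-knob block at (468,238), and the white tin at (413,402), which I leave alone. Next I triangulate.

Run:
```python
from h import *
np.set_printoptions(precision=4,suppress=True)
a=cam("top"); s=cam("scene")
T=lambda p:np.array(p,float)/3.2+[150,140]-.35
S=lambda p:np.array(p,float)/3.4+[180,150]-.35
print("pins", tri(a,T([(631,160),(735,155),(645,370),(750,366)]),s,S([(44,193),(137,212),(112,68),(200,82)])))
print("journal,knob",tri(a,T([(453,63),(468,236)]),s,S([(271,249),(314,150)])))
print("rib",tri(a,T([(680,168),(717,165),(732,345),(694,348)]),s,S([(82,153),(105,160),(160,55),(137,52)])))
print("box rim far/near",tri(a,T([(33,172),(203,153),(47,370),(222,352)]),s,S([(716,330),(537,311),(722,187),(562,172)])))
pl=lambda n,p,z:print(n,plane(a,T(p),z))
pl("pins.05",[(631,160),(735,155),(645,370),(750,366)],.05)
pl("rib.084",[(680,168),(717,165),(732,345),(694,348)],.084)
pl("blk.045",[(416,214),(480,191),(517,277),(447,302)],.045)
pl("j.105",[(453,63)],.105);pl("knob.088",[(468,236)],.088)
pl("box.046",[(33,172),(203,153),(222,352),(47,370)],.046)
pl("tin.065",[(413,402)],.065); 
pl("floor.006",[(54,183),(190,168),(215,352),(66,362)],.006)
# box dark rim contour
```

```text
pins [[ 0.5961 -0.2145  0.0569  0.0859]
 [ 0.5789 -0.2242  0.0364  0.0794]
 [ 0.4241 -0.2198  0.0589  0.0877]
 [ 0.4046 -0.2276  0.0415  0.0773]]
journal,knob [[ 0.6517 -0.0295  0.1039  0.0028]
 [ 0.5155 -0.038   0.0891  0.0003]]
rib [[ 0.5717 -0.2192  0.0857  0.0241]
 [ 0.5679 -0.2262  0.079   0.0251]
 [ 0.4243 -0.2303  0.0814  0.0256]
 [ 0.4289 -0.2246  0.0839  0.0245]]
box rim far/near [[0.5814 0.325  0.0421 0.0005]
 [0.5966 0.181  0.0363 0.0013]
 [0.4161 0.306  0.0451 0.001 ]
 [0.4295 0.1647 0.0376 0.0025]]
pins.05 [[ 0.5822 -0.1743  0.05  ]
 [ 0.5853 -0.261   0.05  ]
 [ 0.4101 -0.1792  0.05  ]
 [ 0.4117 -0.2646  0.05  ]]
rib.084 [[ 0.5683 -0.2077  0.084 ]
 [ 0.5704 -0.2376  0.084 ]
 [ 0.4272 -0.2425  0.084 ]
 [ 0.4255 -0.2125  0.084 ]]
blk.045 [[ 0.5405  0.0034  0.045 ]
 [ 0.5589 -0.0496  0.045 ]
 [ 0.4874 -0.0783  0.045 ]
 [ 0.4678 -0.021   0.045 ]]
j.105 [[ 0.651  -0.0282  0.105 ]]
knob.088 [[ 0.5156 -0.0379  0.088 ]]
box.046 [[0.5807 0.3234 0.046 ]
 [0.5943 0.1798 0.046 ]
 [0.4294 0.162  0.046 ]
 [0.4159 0.3062 0.046 ]]
tin.065 [[0.3874 0.0072 0.065 ]]
floor.006 [[0.5787 0.3179 0.006 ]
 [0.5899 0.1986 0.006 ]
 [0.4314 0.175  0.006 ]
 [0.424  0.3027 0.006 ]]
```

```bash
cat >> h.py <<'E'
from scipy.spatial.transform import Rotation as Ro
np.set_printoptions(precision=4,suppress=True)
def plan(x,y,z,yaw):
    "turn units (rotvec about tool axes) to do first, then shift units along the turned tool axes"
    o=status.get_obs(); R=Ro.from_rotvec(o["tool_rot"])
    G=Ro.from_rotvec([0,0,yaw])*Ro.from_rotvec([np.pi,0,0])
    print("pos",o["tool_pos"],"yaw",np.arctan2(*R.as_matrix()[[1,0],0]),"t",o["t"],"open",o["opening"],"grip",o["grip_force"],"F",o["contact_force"])
    print("turn",(R.inv()*G).as_rotvec()/np.radians(5),"shift",G.inv().apply(np.array([x,y,z])-o["tool_pos"])/.03)
def wpos():
    o=status.get_obs(); print(o["tool_pos"])
E
python3 - <<'E'
from h import *
a=cam("top"); s=cam("scene")
T=lambda p:np.array(p,float)/3.2+[150,140]-.35
S=lambda p:np.array(p,float)/3.4+[180,150]-.35
print("pins", tri(a,T([(631,160),(735,155),(645,370),(750,366)]),s,S([(137,212),(44,193),(200,82),(112,68)])))
print("rib",tri(a,T([(680,168),(717,165),(732,345),(694,348)]),s,S([(105,160),(82,153),(137,52),(160,55)])))
plan(.497,-.222,.25,.024)
E
```

```text
pins [[ 0.5848 -0.1779  0.04    0.004 ]
 [ 0.5876 -0.265   0.0419  0.004 ]
 [ 0.4109 -0.1825  0.0447  0.0047]
 [ 0.4128 -0.27    0.0423  0.0069]]
rib [[ 0.5695 -0.2102  0.0803  0.0035]
 [ 0.5699 -0.2356  0.0834  0.0043]
 [ 0.4268 -0.241   0.0816  0.0043]
 [ 0.4259 -0.2144  0.0825  0.0032]]
pos [ 0.1875 -0.5961  0.231 ] yaw 0.30479039307237704 t 0.35 open 0.08542033487987935 grip 0.0 F [0.1095 0.3902 0.5566]
turn [-0.0049  0.0003  3.2176] shift [ 10.6116 -12.2174  -0.632 ]
```

```bash
python3 -m jog '[[0,0,0.8,0,0,0,1],[0,0,0.8,0,0,0,1],[0,0,0.8,0,0,0,1],[0,0,0.8,0,0,0,1],[0,0,0,0.9,-1,0,1]]' 60 && python3 -m jog '[[0,0,0,0.9,-1,0,1],[0,0,0,0.9,-1,0,1],[0,0,0,0.9,-1,0,1],[0,0,0,0.9,-1,0,1],[0,0,0,0.9,-1,0,1]]' && python3 -m jog '[[0,0,0,0.9,-1,0,1],[0,0,0,0.9,-1,0,1],[0,0,0,0.9,-1,0,1],[0,0,0,0.9,-1,0,1],[0,0,0,0.9,-1,0,1]]' && python3 -m jog '[[0,0,0,0.7,-1,0,1],[0,0,0,0,-0.2,-0.6,1],[0,0,0,0,0,0,1],[0,0,0,0,0,0,1]]'
python3 - <<'E'
from h import *
w=cam("wrist","pics/w1.png"); plan(.498,-.2253,.06,.024)
import pickle; pickle.dump(w,open("w1.pkl","wb"))
E
```

```text
t: 0.98
tool_pos: [0.2129, -0.5663, 0.2312]
tool_rot: [3.141, 0.035, -0.0]
contact_force: [0.6, -0.0, 0.2]
opening: 0.0853
grip_force: 0.0
t: 1.6
tool_pos: [0.3456, -0.411, 0.2314]
tool_rot: [3.141, 0.04, 0.0]
contact_force: [0.9, -0.3, 0.2]
opening: 0.0855
grip_force: 0.0
t: 2.22
tool_pos: [0.4768, -0.2576, 0.2315]
tool_rot: [3.141, 0.04, 0.001]
contact_force: [0.5, 0.2, 0.3]
opening: 0.0857
grip_force: 0.0
t: 2.72
tool_pos: [0.4958, -0.2231, 0.2497]
tool_rot: [3.141, 0.038, 0.001]
contact_force: [-0.5, -0.5, -0.5]
opening: 0.0856
grip_force: 0.0
pos [ 0.4956 -0.223   0.2492] yaw 0.024066661783264942 t 2.775 open 0.08567270650298445 grip 0.0 F [-0.3734 -0.594   1.0292]
turn [0.0025 0.0012 0.0008] shift [0.0788 0.0774 6.3073]
```

View pics/w1.png

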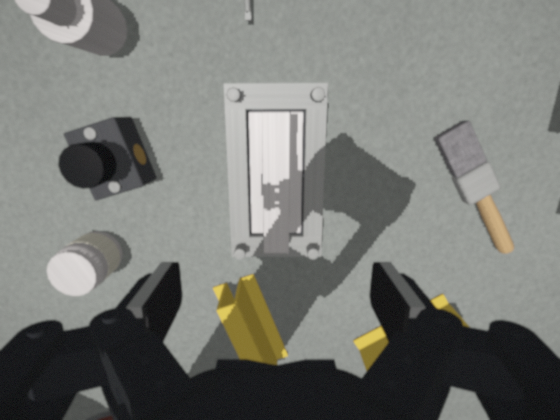

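Wrist view: the pins are at (235,95), (319,94), (240,251) and (314,250). The rib's near end is at about x 264–290, row 255. I check these against the top view.

Run:
```python
from h import *
import pickle; w=pickle.load(open("w1.pkl","rb"))
p=plane(w,[(235,95),(319,94),(240,251),(314,250)],.05); print(p,p.mean(0))
print(plane(w,[(264,254),(290,254)],.084))
print(proj(w,[[.5694,-.2097,.084],[.5694,-.2357,.084],[.4264,-.2145,.084],[.4264,-.2405,.084]]))
im=w["im"][95:265,215:335]; g=cv2.cvtColor(im,6); print([g[r,:].tolist() for r in (150-95,240-95,250-95)])
cv2.imwrite("pics/w1c.png",cv2.resize(im,None,fx=3.5,fy=3.5))
```

```text
[[ 0.5846 -0.1812  0.05  ]
 [ 0.5876 -0.2657  0.05  ]
 [ 0.414  -0.185   0.05  ]
 [ 0.4172 -0.2705  0.05  ]] [ 0.5008 -0.2256  0.05  ]
[[ 0.4266 -0.2137  0.084 ]
 [ 0.4272 -0.2409  0.084 ]]
[[261.8167 111.358 ]
 [290.0898 112.068 ]
 [264.7698 254.1553]
 [289.6222 254.684 ]]
[[155, 156, 155, 156, 157, 157, 156, 155, 155, 157, 159, 168, 184, 190, 191, 190, 189, 191, 191, 190, 188, 186, 186, 188, 190, 190, 190, 190, 189, 189, 179, 149, 102, 96, 161, 207, 222, 223, 224, 224, 225, 226, 227, 225, 224, 223, 221, 217, 222, 226, 226, 226, 224, 223, 225, 227, 229, 226, 227, 227, 226, 224, 223, 223, 223, 223, 223, 224, 223, 224, 225, 227, 227, 217, 185, 150, 138, 138, 135, 136, 142, 174, 208, 220, 222, 218, 205, 162, 110, 113, 147, 174, 183, 182, 182, 183, 182, 183, 181, 180, 178, 174, 163, 150, 127, 111, 103, 103, 101, 100, 95, 91, 91, 90, 88, 87, 91, 92, 90, 90], [160, 160, 161, 162, 162, 161, 160, 159, 159, 158, 157, 159, 159, 161, 160, 165, 174, 179, 181, 180, 179, 179, 179, 180, 179, 178, 178, 177, 177, 179, 178, 178, 178, 179, 177, 178, 178, 178, 176, 179, 177, 177, 178, 178, 175, 166, 14
[... 268 characters left out ...]
179, 179, 178, 178, 179, 173, 156, 142, 151, 157, 159, 160, 161, 162, 160, 160, 161, 160, 159, 159], [158, 156, 159, 158, 159, 158, 159, 158, 157, 156, 157, 160, 162, 162, 164, 166, 170, 175, 172, 158, 152, 161, 172, 177, 177, 173, 165, 151, 127, 104, 92, 96, 105, 116, 138, 164, 177, 176, 174, 164, 147, 122, 104, 101, 101, 101, 101, 104, 110, 124, 127, 131, 130, 129, 127, 127, 129, 129, 130, 130, 130, 129, 128, 129, 129, 131, 130, 130, 131, 131, 129, 129, 126, 120, 108, 100, 103, 106, 114, 121, 128, 144, 162, 172, 174, 177, 178, 179, 179, 178, 168, 148, 123, 123, 145, 165, 174, 177, 175, 171, 165, 153, 138, 137, 156, 167, 164, 158, 155, 154, 154, 156, 158, 158, 158, 159, 160, 161, 160, 159]]
```

View pics/w1c.png

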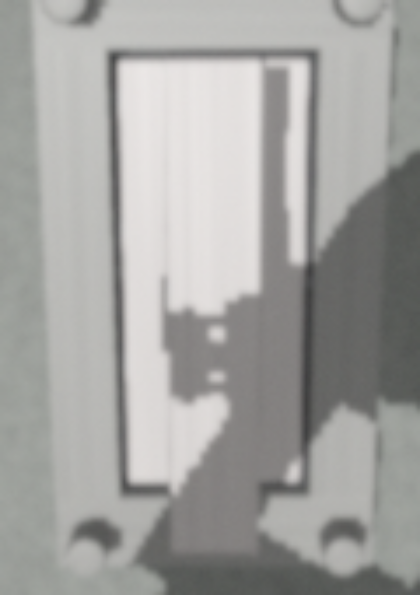

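The wrist view agrees with the top view: rib centreline y ≈ -0.2255, rib width 27 mm, die centre x ≈ 0.499. Grasping now.

```bash
python3 -m jog '[[0,0,0,0.11,0.08,1,1],[0,0,0,0,0,1,1],[0,0,0,0,0,1,1],[0,0,0,0,0,1,1],[0,0,0,0,0,1,1]]' 60 && python3 -m jog '[[0,0,0,0,0,1,1],[0,0,0,0,0,0.55,1],[0,0,0,0,0,0,1],[0,0,0,0,0,0,-1],[0,0,0,0,0,0,-1]]' 70 && python3 -m jog '[[0,0,0,0,0,0,-1],[0,0,0,0,0,0,-1],[0,0,0,0,0,0,-1],[0,0,0,0,0,0,-1]]'
```

```text
t: 3.4
tool_pos: [0.4987, -0.2252, 0.0978]
tool_rot: [-3.141, -0.038, 0.001]
contact_force: [-0.2, 0.0, 0.2]
opening: 0.0853
grip_force: 0.0
t: 4.03
tool_pos: [0.5005, -0.2251, 0.0544]
tool_rot: [3.14, 0.04, 0.004]
contact_force: [1.2, -0.7, -0.3]
opening: 0.0516
grip_force: 0.0
t: 4.53
tool_pos: [0.5002, -0.2249, 0.0539]
tool_rot: [3.14, 0.04, 0.002]
contact_force: [0.1, 0.8, 5.4]
opening: 0.0252
grip_force: 70.6
```

```bash
python3 -m jog '[[0,0,0,0,0,-0.3,-1],[0,0,0,0,0,-0.5,-1],[0,0,0,0,0,-0.5,-1],[0,0,0,0,0,-0.7,-1],[0,0,0,0,0,-0.7,-1]]' && python3 -m jog '[[0,0,0,0,0,-0.8,-1],[0,0,0,0,0,-0.8,-1],[0,0,0,0,0,0,-1],[0,0,0,0,0,0,-1]]'
python3 - <<'E'
from h import *
c=cam("wrist"); t=cam("top"); s=cam("scene"); cv2.imwrite("pics/l1.png",np.hstack([cv2.resize(c["im"],(400,300)),s["im"][90:390,120:520]]))
plan(.51,.207,.185,.105)
E
```

```text
t: 5.15
tool_pos: [0.4994, -0.2245, 0.1352]
tool_rot: [3.141, 0.04, 0.001]
contact_force: [0.2, 0.4, -3.3]
opening: 0.0247
grip_force: 69.4
t: 5.65
tool_pos: [0.499, -0.2242, 0.1811]
tool_rot: [-3.141, -0.04, 0.001]
contact_force: [-0.2, 0.7, -2.8]
opening: 0.0249
grip_force: 69.5
pos [ 0.4987 -0.224   0.1802] yaw 0.025521544946239462 t 5.8 open 0.02534275939734186 grip 69.49065327644348 F [-0.2066 -0.0066 -2.4182]
turn [-0.0181  0.0256 -0.9108] shift [  1.881  -14.2489  -0.1607]
```

View pics/l1.png

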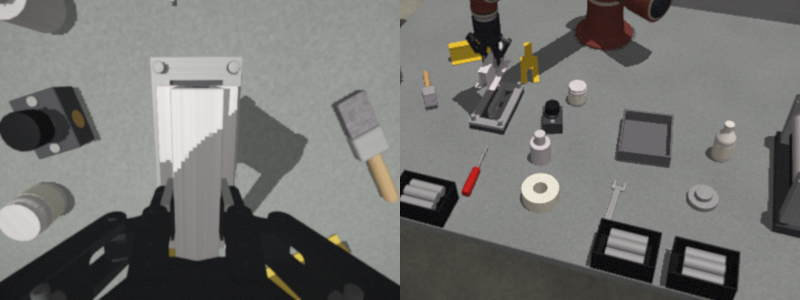

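The cover came out cleanly, rib up in the jaws, in both views, and the die is empty. Now I carry it beside the box and measure the box's rim from two places of the wrist camera.

```bash
python3 -m jog '[[0,0,-0.91,0,0,-0.8,-1],[0,0,0,0,-0.5,-0.8,-1],[0,0,0,0,-1,-0.7,-1],[0,0,0,0,-1,0,-1],[0,0,0,0,-1,0,-1]]' && python3 -m jog '[[0,0,0,0,-1,0,-1],[0,0,0,0,-1,0,-1],[0,0,0,0,-1,0,-1],[0,0,0,0,-1,0,-1],[0,0,0,0,-1,0,-1]]' &&  python3 -m jog '[[0,0,0,0,-1,0,-1],[0,0,0,0,-1,0,-1],[0,0,0,0,0,0,-1],[0,0,0,0,0,0,-1]]'
cat > /tmp/a.py <<'E'
from h import *
import pickle; pickle.dump(cam("wrist"),open("b1.pkl","wb")); wpos()
E
PYTHONPATH=. python3 /tmp/a.py
python3 -m jog '[[0,0,0,-1,0,-0.5,-1],[0,0,0,-1,0,-0.5,-1],[0,0,0,-0.5,0,0,-1],[0,0,0,0,0,0,-1],[0,0,0,0,0,0,-1]]'
python3 - <<'E'
from h import *
import pickle; c=cam("wrist");pickle.dump(c,open("b2.pkl","wb")); wpos()
b=pickle.load(open("b1.pkl","rb"))
p=proj(b,[[.505,.243,.046]])[0];q=proj(c,[[.505,.243,.046]])[0];print(p,q)
cv2.imwrite("pics/b12.png",np.hstack([cv2.resize(k["im"][:300,:200],None,fx=2,fy=2,interpolation=cv2.INTER_CUBIC) for k in(b,c)]))
E
```

```text
t: 6.42
tool_pos: [0.4881, -0.1191, 0.2502]
tool_rot: [-3.137, -0.164, 0.001]
contact_force: [-0.3, 0.3, -3.7]
opening: 0.0251
grip_force: 69.5
t: 7.05
tool_pos: [0.4721, 0.0301, 0.2497]
tool_rot: [-3.137, -0.165, 0.003]
contact_force: [0.0, 0.1, -2.4]
opening: 0.025
grip_force: 69.5
t: 7.55
tool_pos: [0.4662, 0.0885, 0.2501]
tool_rot: [3.137, 0.165, -0.002]
contact_force: [-0.2, -0.9, -3.3]
opening: 0.0249
grip_force: 69.7
t: 8.18
tool_pos: [0.3922, 0.0805, 0.2805]
tool_rot: [3.137, 0.163, -0.0]
contact_force: [0.1, -0.2, -2.7]
opening: 0.0253
grip_force: 69.8
[0.3922 0.0806 0.2804]Traceback (most recent call last):
  File "/tmp/a.py", line 1, in <module>
    from h import *
  File "h.py", line 1, in <module>
    import numpy as np, cv2, json
ModuleNotFoundError: No module named 'cv2'
Traceback (most recent call last):
FileNotFoundError: [Errno 2] No such file or directory: 'b1.pkl'
```

Setting `PYTHONPATH` broke the import, so the first view was lost. I move back for the second view.

```bash
python3 -m jog '[[0,0,0,1,0,0.5,-1],[0,0,0,1,0,0.5,-1],[0,0,0,0.5,0,0,-1],[0,0,0,0,0,0,-1],[0,0,0,0,0,0,-1]]'
python3 - <<'E'
from h import *
import pickle; b=cam("wrist");pickle.dump(b,open("b1.pkl","wb")); wpos()
c=pickle.load(open("b2.pkl","rb"))
p=proj(b,[[.505,.243,.046]])[0];q=proj(c,[[.505,.243,.046]])[0];print(p,q)
cv2.imwrite("pics/b12.png",np.hstack([cv2.resize(k["im"][:300,:200],None,fx=2,fy=2,interpolation=cv2.INTER_CUBIC) for k in(b,c)]))
E
```

```text
t: 8.85
tool_pos: [0.4664, 0.0887, 0.2506]
tool_rot: [-3.137, -0.165, 0.001]
contact_force: [-0.0, -0.6, -2.7]
opening: 0.025
grip_force: 69.8
[0.4663 0.0887 0.2508]
[132.5243 130.3217] [135.0821  57.81  ]
```

View pics/b12.png

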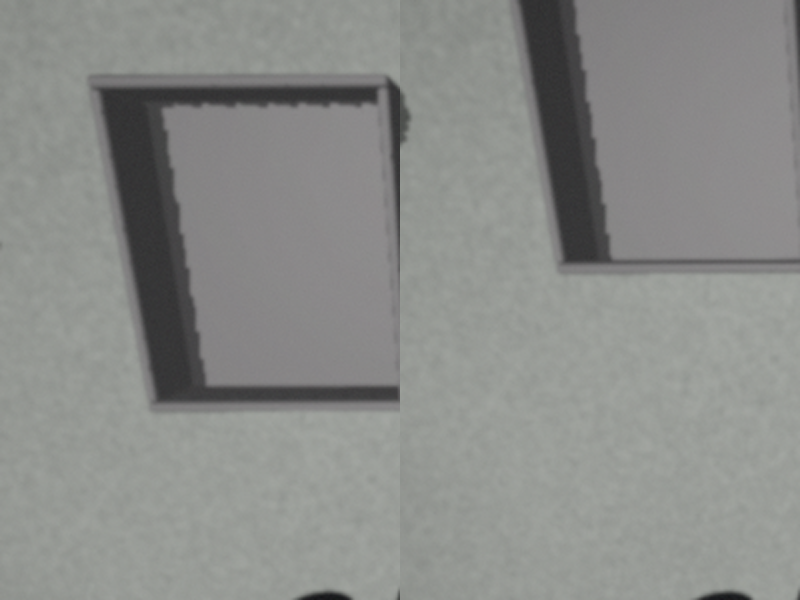

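View 1: the rim's outer corners are at (45.5,38) far left, (193,38) far right and (76.5,204.5) near left. View 2 has the near-left corner at (80,135.5).

Run:
```python
from h import *
import pickle; b=pickle.load(open("b1.pkl","rb"));c=pickle.load(open("b2.pkl","rb"))
print(tri(b,[(76.3,204.2)],c,[(79.8,135.2)]))
P=plane(b,[(45.3,37.8),(192.8,37.8),(76.3,204.2)],.046);print(P)
FL,FR,NL=P
print("len",np.linalg.norm(FL-NL),np.linalg.norm(FL-FR),"yaw",np.arctan2(*(FL-NL)[[1,0]]),np.arctan2(*(FL-FR)[[1,0]])-np.pi/2,"centre",(NL+FR)/2)
print(plane(c,[(79.8,135.2)],.046))
g=cv2.cvtColor(b["im"],6)
print(g[120,180:225].tolist(), g[180:215,195].tolist())
```

```text
[[0.4162 0.309  0.0438 0.    ]]
[[0.5847 0.3257 0.046 ]
 [0.5996 0.1827 0.046 ]
 [0.4169 0.3076 0.046 ]]
len 0.168730100910869 0.14376072946412863 yaw 0.10743136584181298 0.10378331369369875 centre [0.5083 0.2452 0.046 ]
[[0.4164 0.3077 0.046 ]]
[139, 139, 139, 139, 140, 141, 140, 140, 139, 140, 139, 140, 140, 138, 132, 132, 131, 125, 110, 83, 64, 55, 57, 55, 55, 56, 60, 67, 77, 85, 90, 89, 88, 90, 100, 122, 146, 158, 167, 182, 193, 195, 196, 196, 196] [137, 136, 135, 136, 136, 136, 135, 138, 135, 136, 136, 130, 115, 87, 66, 62, 63, 63, 67, 73, 94, 117, 132, 132, 134, 142, 154, 160, 161, 160, 159, 158, 158, 159, 156]
```

Run:
```python
from h import *
plan(.512,.2107,.13,.105)
```

```text
pos [0.4663 0.0887 0.2508] yaw 0.10494964249827185 t 8.9 open 0.025087211882419306 grip 69.7518065571785 F [-0.1133  1.4528 -3.5174]
turn [ 0.0003  0.002  -0.0006] shift [ 1.9415 -3.8836  4.0276]
```

```bash
python3 -m jog '[[0,0,0,0.48,-0.97,0.6,-1],[0,0,0,0.49,-0.97,0.6,-1],[0,0,0,0.49,-0.97,0.6,-1],[0,0,0,0.48,-0.97,0.6,-1],[0,0,0,0,0,0.8,-1]]' && python3 -m jog '[[0,0,0,0,0,0.8,-1],[0,0,0,0,0,0,-1],[0,0,0,0,0,0,-1]]'
python3 - <<'E'
from h import *
plan(.512,.2107,.04,.105)
E
```

```text
t: 9.52
tool_pos: [0.5129, 0.2125, 0.1554]
tool_rot: [-3.136, -0.168, -0.004]
contact_force: [-0.4, -0.6, -2.5]
opening: 0.025
grip_force: 70.1
t: 9.9
tool_pos: [0.5127, 0.2107, 0.1322]
tool_rot: [-3.137, -0.165, -0.003]
contact_force: [0.6, 0.9, -2.5]
opening: 0.0251
grip_force: 70.0
pos [0.5127 0.2107 0.1322] yaw 0.10481360949247727 t 9.9 open 0.025081580518041165 grip 69.99315440654755 F [ 0.5833  0.9122 -2.5048]
turn [-0.0036 -0.0216 -0.0021] shift [-0.0227 -0.0022  3.0722]
```

```bash
python3 -m jog '[[0,0,0,0,0,0.8,-1],[0,0,0,0,0,0.8,-1],[0,0,0,0,0,0.6,-1],[0,0,0,0,0,0.4,-1],[0,0,0,0,0,0.15,-1]]' && python3 -m jog '[[0,0,0,0,0,0,-1],[0,0,0,0,0,0.1,-1],[0,0,0,0,0,0.1,-1],[0,0,0,0,0,0,-1]]'
```

```text
t: 10.52
tool_pos: [0.5122, 0.2106, 0.0481]
tool_rot: [3.137, 0.165, -0.0]
contact_force: [0.5, 1.1, -3.4]
opening: 0.0252
grip_force: 70.2
t: 11.02
tool_pos: [0.512, 0.2106, 0.0421]
tool_rot: [3.137, 0.165, -0.001]
contact_force: [-0.5, -0.0, -2.4]
opening: 0.0252
grip_force: 70.2
```

```bash
python3 -m jog '[[0,0,0,0,0,0.06,-1],[0,0,0,0,0,0.05,-1],[0,0,0,0,0,0,-1]]'; python3 -m jog '[[0,0,0,0,0,0.05,-1],[0,0,0,0,0,0,-1]]'
```

```text
t: 11.4
tool_pos: [0.5124, 0.2107, 0.0399]
tool_rot: [3.137, 0.165, 0.0]
contact_force: [-3.3, -1.5, 3.8]
opening: 0.0251
grip_force: 70.9
t: 11.65
tool_pos: [0.5126, 0.2108, 0.0399]
tool_rot: [3.137, 0.165, -0.0]
contact_force: [-7.6, -3.0, 12.6]
opening: 0.0253
grip_force: 72.3
```

It touched down at 0.0399, as predicted. I release with a small opening and rise.

```bash
python3 -m jog '[[0,0,0,0,0,-0.04,-0.24],[0,0,0,0,0,0,-0.22],[0,0,0,0,0,0,-0.22],[0,0,0,0,0,-0.4,-0.22],[0,0,0,0,0,-0.8,-0.22]]' && python3 -m jog '[[0,0,0,0,0,-1,-0.22],[0,0,0,0,0,-1,-0.22],[0,0,0,0,0,-1,1],[0,0,0,0,0,-1,1],[0,0,0,0,0,-1,1]]'  && python3 -m jog '[[0,0,0,0,0,-1,1],[0,0,0,0,0,0,1],[0,0,0,0,0,0,1]]'
python3 - <<'E'
from h import *
import pickle
b=cam("wrist"); pickle.dump(b,open("p1.pkl","wb")); cv2.imwrite("pics/p1.png",cv2.resize(b["im"][0:330,90:490],None,fx=1.8,fy=1.8,interpolation=cv2.INTER_CUBIC))
plan(.652,-.03,.25,.024)
E
```

```text
t: 12.28
tool_pos: [0.5113, 0.2104, 0.0744]
tool_rot: [3.137, 0.165, -0.004]
contact_force: [1.1, 0.4, 0.2]
opening: 0.0331
grip_force: 0.0
t: 12.9
tool_pos: [0.5121, 0.2107, 0.2266]
tool_rot: [-3.137, -0.165, -0.002]
contact_force: [0.8, 0.5, 0.1]
opening: 0.0846
grip_force: 0.0
t: 13.28
tool_pos: [0.5118, 0.2105, 0.254]
tool_rot: [3.137, 0.165, -0.001]
contact_force: [-0.6, 0.2, -0.7]
opening: 0.0851
grip_force: 0.0
pos [0.5115 0.2104 0.2532] yaw 0.10493362369963352 t 13.325 open 0.08559741118513232 grip 0.0 F [-0.6605  1.0213 -0.6253]
turn [0.005  0.0251 0.9274] shift [4.4909 8.1251 0.1073]
```

View pics/p1.png

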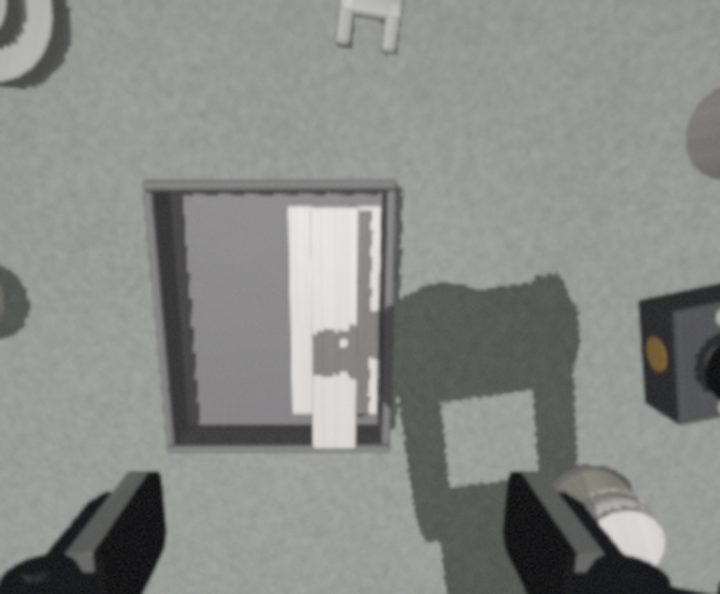

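The cover lies flat in the right part of the box, with rim corners at crop (145,182), (397,182), (168,451) and (390,450). The flange's left edge runs (288,207) to (293,415). I refine the box pose from this, then find the roller and block by ray and mask.

Run:
```python
from h import *
import pickle; b=pickle.load(open("p1.pkl","rb"))
U=lambda p:np.array(p,float)/1.8+[90,0]-.2
P=plane(b,U([(145,181),(398,181),(390,451),(167,451)]),.046); print(P,P.mean(0))
print("len",np.linalg.norm(P[0]-P[3]),np.linalg.norm(P[0]-P[1]),np.linalg.norm(P[1]-P[2]),"yaw",[np.arctan2(*(P[i]-P[j])[[1,0]]) for i,j in((0,3),(1,2))])
C=P.mean(0)
F=plane(b,U([(288,207),(381,207),(378,415),(293,415)]),.010)
R=np.array([[np.cos(.105),np.sin(.105)],[-np.sin(.105),np.cos(.105)]])
print("cover flange corners in box frame",(F-C)[:,:2]@R.T)
```

```text
[[0.5846 0.3266 0.046 ]
 [0.5998 0.1819 0.046 ]
 [0.4319 0.1642 0.046 ]
 [0.4166 0.3102 0.046 ]] [0.5082 0.2458 0.046 ]
len 0.16877771452899737 0.14549980679467683 0.16882910525250128 yaw [np.float64(0.09713567546609526), np.float64(0.10495486864971432)]
cover flange corners in box frame [[ 0.0697 -0.0068]
 [ 0.0696 -0.0665]
 [-0.0728 -0.0676]
 [-0.0727 -0.007 ]]
```

```bash
python3 -m jog '[[0,0,0.9,0,0,0,1],[0,0,0,0.55,1,0,1],[0,0,0,0.55,1,0,1],[0,0,0,0.55,1,0,1],[0,0,0,0.55,1,0,1]]' && python3 -m jog '[[0,0,0,0.55,1,0,1],[0,0,0,0.55,1,0,1],[0,0,0,0.55,1,0,1],[0,0,0,0,0,0,1],[0,0,0,0,0,0,1]]'
python3 - <<'E'
from h import *
import pickle
w=cam("wrist"); pickle.dump(w,open("r1.pkl","wb"));wpos()
print("exp journal",proj(w,[[.652,-.029,.105]]),"knob",proj(w,[[.5155,-.038,.088]]))
u=proj(w,[[.652,-.029,.105]])[0]; x,y=u.astype(int)
g=cv2.cvtColor(w["im"],6)
print(x,y);print(g[y,max(x-50,0):x+50].tolist());print(g[max(0,y-50):y+50,x].tolist())
hs=cv2.HoughCircles(cv2.medianBlur(g,3),cv2.HOUGH_GRADIENT,1,12,param1=80,param2=18,minRadius=12,maxRadius=45)
print(hs[0][:14] if hs is not None else None)
E
```

```text
t: 13.95
tool_pos: [0.5809, 0.0914, 0.2526]
tool_rot: [-3.141, -0.042, 0.005]
contact_force: [0.3, 0.4, 0.7]
opening: 0.0853
grip_force: 0.0
t: 14.58
tool_pos: [0.6324, 0.0042, 0.2532]
tool_rot: [-3.141, -0.041, 0.004]
contact_force: [0.6, -0.7, 0.1]
opening: 0.0855
grip_force: 0.0
[0.6324 0.0046 0.2536]
exp journal [[311.5881 173.7282]] knob [[310.8255 294.8851]]
311 173
[162, 162, 164, 164, 162, 153, 125, 99, 92, 91, 92, 93, 93, 93, 89, 91, 93, 92, 101, 138, 187, 215, 223, 225, 224, 225, 223, 224, 224, 224, 223, 223, 220, 208, 201, 215, 225, 228, 227, 222, 207, 174, 143, 136, 135, 136, 137, 137, 136, 138, 135, 136, 136, 136, 138, 137, 138, 138, 139, 138, 137, 138, 138, 137, 136, 134, 135, 135, 136, 137, 136, 135, 131, 118, 102, 96, 92, 91, 92, 94, 96, 96, 95, 95, 94, 94, 95, 96, 95, 92, 93, 93, 94, 94, 94, 94, 93, 95, 94, 96]
[165, 168, 169, 169, 168, 166, 165, 164, 165, 161, 151, 137, 126, 144, 183, 213, 225, 228, 228, 228, 228, 227, 227, 227, 226, 225, 224, 212, 185, 145, 125, 123, 135, 150, 154, 145, 139, 138, 139, 140, 140, 139, 138, 137, 137, 139, 139, 139, 137, 136, 135, 137, 136, 137, 137, 138, 139, 138, 137, 137, 135, 134, 132, 132, 133, 134, 135, 135, 132, 120, 102, 93, 92, 92, 92, 95, 92, 94, 95, 93, 95, 93, 94, 92, 94, 92, 91, 95, 95, 97, 96, 94, 92, 92, 94, 93, 93, 91, 91, 89]
[[274.5  39.5  44.4]
 [308.5 165.5  29.2]
 [444.5 264.5  34.4]
 [265.5  24.5  21.8]
 [308.5 289.5  22.3]
 [269.5 343.5  21.4]
 [436.5 243.5  40. ]
 [434.5 273.5  43.3]
 [301.5 155.5  22.1]
 [269.5 368.5  22.8]
 [150.5 295.5  31. ]
 [285.5  47.5  30.8]
 [319.5 174.5  24.1]
 [265.5 381.5  36.3]]
```

Run:
```python
from h import *
import pickle
w=pickle.load(open("r1.pkl","rb")); t=cam("top")
print("f",w["K"][0,0]); print("body",plane(w,[(308.5,165.5)],.07),"knob",plane(w,[(308.5,289.5)],.088))
print("body r mm",29.2/w["K"][0,0]*abs(ray(w,[[300,200]])[0][2]-.07))
# knob: dark mask; roller: bright/dark vs table in saturation
g=cv2.cvtColor(w["im"],6)
m=(g<45).astype(np.uint8); n,l,s,c=cv2.connectedComponentsWithStats(m)
for i in range(1,n):
    if s[i,4]>300: print("dark",s[i],c[i])
# top: bright blobs near roller
gt=cv2.cvtColor(t["im"],6); m=(gt>150).astype(np.uint8); n,l,s,c=cv2.connectedComponentsWithStats(m)
for i in range(1,n):
    if s[i,4]>40 and 260<c[i][0]<320 and 140<c[i][1]<290: print("bright",s[i],c[i],plane(t,[c[i]],.07))
gs=cv2.GaussianBlur(cv2.resize(g[110:230,250:380],None,fx=4,fy=4,interpolation=cv2.INTER_CUBIC),(5,5),0)
for r0,r1 in((55,80),(105,135)):
    h=cv2.HoughCircles(gs,cv2.HOUGH_GRADIENT,1,30,param1=60,param2=20,minRadius=r0,maxRadius=r1); 
    if h is not None:
        for k in h[0][:4]: print(k[:2]/4+[250,110],k[2]/4)
```

```text
f 321.27810390868456
body [[ 0.6538 -0.0295  0.07  ]] knob [[ 0.5221 -0.0351  0.088 ]]
body r mm 0.029570364269535267
dark [    0   263   560   157 44793] [280.5751 369.0154]
dark [ 290  265   41   46 1463] [309.3739 288.0267]
[309.125 166.875] 15.575
[308.875 165.625] 28.75
```

Run:
```python
from h import *
plan(.653,-.0295,.074,.024)
```

```text
pos [0.6325 0.0047 0.254 ] yaw 0.027449089762508056 t 14.675 open 0.0852338045689538 grip 0.0 F [ 0.3446  0.3098 -0.3131]
turn [-0.0052  0.0137  0.0395] shift [0.6552 1.1562 6.0009]
```

```bash
python3 -m jog '[[0,0,0.04,0.33,0.58,0.5,1],[0,0,0,0.33,0.58,1,1],[0,0,0,0,0,1,1],[0,0,0,0,0,1,1],[0,0,0,0,0,1,1]]' && python3 -m jog '[[0,0,0,0,0,1,1],[0,0,0,0,0,0.5,1],[0,0,0,0,0,0,1],[0,0,0,0,0,0,-1],[0,0,0,0,0,0,-1]]' 70 && python3 -m jog '[[0,0,0,0,0,0,-1],[0,0,0,0,0,0,-1],[0,0,0,0,0,0,-1],[0,0,0,0,0,0,-1]]'
```

```text
t: 15.3
tool_pos: [0.6535, -0.0311, 0.1174]
tool_rot: [3.141, 0.036, -0.002]
contact_force: [-0.6, -0.2, 1.3]
opening: 0.0853
grip_force: 0.0
t: 15.92
tool_pos: [0.655, -0.0307, 0.0765]
tool_rot: [3.141, 0.036, 0.005]
contact_force: [0.1, -0.5, -0.3]
opening: 0.0515
grip_force: 0.0
t: 16.42
tool_pos: [0.6546, -0.0301, 0.0761]
tool_rot: [-3.141, -0.036, -0.003]
contact_force: [-0.5, 3.4, 5.4]
opening: 0.0279
grip_force: 69.1
```

```bash
python3 -m jog '[[0,0,0,0,0,-0.4,-1],[0,0,0,0,0,-0.8,-1],[0,0,0,0,0,-0.9,-1],[0,0,0,0,0,-0.9,-1],[0,0,-0.92,0,0,-0.5,-1]]' && python3 -m jog '[[0,0,0,0,0,0,-1],[0,0,0,0,0,0,-1]]'
python3 - <<'E'
from h import *
w=cam("wrist"); g=cv2.cvtColor(w["im"],6); cv2.imwrite("w_r.png",w["im"])
plan(.5448,.281,.175,.104)
E
```

```text
t: 17.05
tool_pos: [0.6534, -0.031, 0.18]
tool_rot: [3.137, 0.165, -0.001]
contact_force: [0.5, 0.2, -4.6]
opening: 0.0281
grip_force: 69.6
t: 17.3
tool_pos: [0.6526, -0.0306, 0.1775]
tool_rot: [-3.137, -0.16, 0.006]
contact_force: [-0.2, -0.4, -6.1]
opening: 0.0279
grip_force: 69.6
pos [ 0.6525 -0.0305  0.1773] yaw 0.10224334422004926 t 17.35 open 0.02829259488381554 grip 69.6065742848441 F [ 0.3783  0.6059 -5.4732]
turn [-0.0089  0.0427 -0.0201] shift [ -2.4937 -10.7001   0.0782]
```

```bash
python3 -m jog '[[0,0,0,-0.22,-0.6,0,-1],[0,0,0,-0.23,-1,0,-1],[0,0,0,-0.23,-1,0,-1],[0,0,0,-0.23,-1,0,-1],[0,0,0,-0.23,-1,0,-1]]' && python3 -m jog '[[0,0,0,-0.23,-1,0,-1],[0,0,0,-0.23,-1,0,-1],[0,0,0,-0.23,-1,0,-1],[0,0,0,-0.23,-1,0,-1],[0,0,0,-0.23,-1,0,-1]]' && python3 -m jog '[[0,0,0,-0.2,-1,0,-1],[0,0,0,0,-0.1,0,-1],[0,0,0,0,0,0,-1],[0,0,0,0,0,0,-1]]'
python3 - <<'E'
from h import *
plan(.5448,.281,.085,.104)
E
```

```text
t: 17.98
tool_pos: [0.6041, 0.105, 0.1788]
tool_rot: [-3.137, -0.162, 0.003]
contact_force: [0.2, 0.2, -6.0]
opening: 0.0278
grip_force: 69.8
t: 18.6
tool_pos: [0.5541, 0.2504, 0.1788]
tool_rot: [3.137, 0.162, -0.003]
contact_force: [-0.7, 0.1, -4.8]
opening: 0.0279
grip_force: 69.8
t: 19.1
tool_pos: [0.5463, 0.2805, 0.1794]
tool_rot: [3.137, 0.161, -0.001]
contact_force: [-0.1, -0.4, -4.9]
opening: 0.0283
grip_force: 70.2
pos [0.5463 0.2805 0.1794] yaw 0.10242609537763027 t 19.1 open 0.028259830415313318 grip 70.15590141294524 F [-0.0784 -0.3682 -4.9058]
turn [ 0.0042  0.0066 -0.018 ] shift [-0.0483 -0.0228  3.1455]
```

```bash
python3 -m jog '[[0,0,0,0,0,0.5,-1],[0,0,0,0,0,0.8,-1],[0,0,0,0,0,0.8,-1],[0,0,0,0,0,0.6,-1],[0,0,0,0,0,0.3,-1]]' && python3 -m jog '[[0,0,0,0,0,0.06,-1],[0,0,0,0,0,0.05,-1],[0,0,0,0,0,0.04,-1],[0,0,0,0,0,0,-1]]'
```

```text
t: 19.73
tool_pos: [0.5456, 0.2804, 0.0877]
tool_rot: [3.137, 0.161, -0.004]
contact_force: [-0.0, -0.0, -5.4]
opening: 0.0282
grip_force: 70.1
t: 20.23
tool_pos: [0.5467, 0.2812, 0.0858]
tool_rot: [-3.137, -0.162, -0.001]
contact_force: [-0.4, 0.2, -5.4]
opening: 0.0279
grip_force: 70.1
```

```bash
python3 -m jog '[[0,0,0,0,0,0.05,-1],[0,0,0,0,0,0.04,-1],[0,0,0,0,0,0,-1]]'; python3 -m jog '[[0,0,0,0,0,0.04,-1],[0,0,0,0,0,0,-1]]'
```

```text
t: 20.6
tool_pos: [0.5463, 0.281, 0.0823]
tool_rot: [3.137, 0.162, -0.001]
contact_force: [-0.2, 0.8, -5.7]
opening: 0.0282
grip_force: 70.1
t: 20.85
tool_pos: [0.5467, 0.2812, 0.0821]
tool_rot: [-3.137, -0.162, -0.001]
contact_force: [-1.7, -0.4, -1.8]
opening: 0.0281
grip_force: 70.5
```

```bash
python3 -m jog '[[0,0,0,0,0,0.03,-1],[0,0,0,0,0,0,-1]]'; python3 -m jog '[[0,0,0,0,0,0,0],[0,0,0,0,0,0,0],[0,0,0,0,0,0,0],[0,0,0,0,0,-0.3,0],[0,0,0,0,0,-0.8,0]]' && python3 -m jog '[[0,0,0,0,0,-1,0],[0,0,0,0,0,-1,1],[0,0,0,0,0,-1,1],[0,0,0,0,0,-1,1],[0,0,0,0,0,-1,1]]' && python3 -m jog '[[0,0,0,0,0,0,1],[0,0,0,0,0,0,1]]'
python3 - <<'E'
from h import *
import pickle
w=cam("wrist"); pickle.dump(w,open("p2.pkl","wb"));t=cam("top")
g=cv2.cvtColor(w["im"],6)
C=np.array([.5082,.2458]);R=np.array([[.9946,.1038],[-.1038,.9946]])
print(proj(w,[[.5463,.281,.076]]))
u=proj(w,[[.5463,.281,.076]])[0].astype(int); o=u-50
gs=cv2.GaussianBlur(cv2.resize(g[o[1]:o[1]+100,o[0]:o[0]+100],None,fx=4,fy=4,interpolation=cv2.INTER_CUBIC),(5,5),0)
for r0,r1,z in((50,80,.111),(95,140,.076)):
    h=cv2.HoughCircles(gs,cv2.HOUGH_GRADIENT,1,30,param1=60,param2=20,minRadius=r0,maxRadius=r1)
    if h is not None:
        for k in h[0][:3]:
            P=plane(w,[k[:2]/4+o-.4],z); print(k[:2]/4+o,k[2]/4,P,R@(P[0,:2]-C))
plan(.52,-.02,.25,.34)
E
```

```text
t: 21.1
tool_pos: [0.5471, 0.2814, 0.0821]
tool_rot: [-3.137, -0.162, -0.002]
contact_force: [-4.3, -0.4, 5.8]
opening: 0.0281
grip_force: 71.1
t: 21.72
tool_pos: [0.5455, 0.2807, 0.1126]
tool_rot: [3.137, 0.162, -0.005]
contact_force: [0.6, 1.0, -0.8]
opening: 0.0424
grip_force: 0.0
t: 22.35
tool_pos: [0.5465, 0.2811, 0.2652]
tool_rot: [-3.137, -0.162, -0.002]
contact_force: [-0.0, -0.9, -0.1]
opening: 0.0855
grip_force: 0.0
t: 22.6
tool_pos: [0.5461, 0.2809, 0.2625]
tool_rot: [3.137, 0.162, -0.002]
contact_force: [0.3, 0.7, -0.4]
opening: 0.0855
grip_force: 0.0
[[274.4865 184.5209]]
[273.625 192.625] 15.125 [[0.5466 0.2822 0.111 ]] [0.042  0.0322]
[273.625 185.125] 13.575 [[0.5538 0.2829 0.111 ]] [0.0492 0.0322]
[274.125 185.125] 27.575 [[0.546  0.2818 0.076 ]] [0.0413 0.0319]
pos [0.5456 0.2807 0.2613] yaw 0.103159193630796 t 22.7 open 0.08573353698540308 grip 0.0 F [-0.011  -0.0245 -0.7439]
turn [ 0.0042  0.0363 -2.714 ] shift [-4.1491  9.1659  0.3765]
```

The roller stands upright: journal and body circles both give box (0.041, 0.032). Now the block.

```bash
python3 -m jog '[[0,0,-0.9,0,0,0,1],[0,0,-0.9,0,0,0,1],[0,0,-0.91,0,0,0,1],[0,0,0,-0.6,0.98,0,1],[0,0,0,-0.6,0.98,0,1]]' && python3 -m jog '[[0,0,0,-0.6,0.98,0,1],[0,0,0,-0.6,0.98,0,1],[0,0,0,-0.6,0.98,0,1],[0,0,0,-0.6,0.98,0,1],[0,0,0,-0.6,0.98,0,1]]' && python3 -m jog '[[0,0,0,-0.6,0.98,0,1],[0,0,0,-0.6,0.98,0,1],[0,0,0,-0.6,0.98,0,1],[0,0,0,0,0,0,1],[0,0,0,0,0,0,1]]'
python3 - <<'E'
from h import *
import pickle
w=cam("wrist"); pickle.dump(w,open("k1.pkl","wb")); plan(.516,-.038,.25,.34)
u=proj(w,[[.516,-.037,.06]])[0].astype(int); print(u); o=u-70
im=w["im"][max(o[1],0):o[1]+140,o[0]:o[0]+140]; g=cv2.cvtColor(im,6); o=[o[0],max(o[1],0)]
big=cv2.resize(g,None,fx=3,fy=3,interpolation=cv2.INTER_CUBIC)
L=cv2.createLineSegmentDetector().detect(big)[0].reshape(-1,4)/3
for l in L:
    if np.hypot(l[2]-l[0],l[3]-l[1])>22:
        a=plane(w,[l[:2]+o,l[2:]+o],.045); d=a[1]-a[0]; print(l+[*o,*o],a[:,:2].ravel(),"len",np.linalg.norm(d),"ang",np.arctan2(d[1],d[0])%(np.pi/2))
for k in (30,40,50):
    m=(g<k).astype(np.uint8); n,lb,s,c=cv2.connectedComponentsWithStats(m)
    for i in range(1,n):
        if s[i,4]>300: print(k,s[i],c[i]+o)
h=cv2.HoughCircles(cv2.GaussianBlur(big,(5,5),0),cv2.HOUGH_GRADIENT,1,30,param1=40,param2=18,minRadius=60,maxRadius=84)
if h is not None:
    for q in h[0][:4]: print("circ",q[:2]/3+o,q[2]/3,plane(w,[q[:2]/3+o],.088))
cv2.imwrite("pics/k1.png",np.hstack([cv2.resize(im,None,fx=4,fy=4,interpolation=cv2.INTER_CUBIC)]))
E
```

```text
t: 23.32
tool_pos: [0.5312, 0.2129, 0.2614]
tool_rot: [3.096, 0.532, -0.005]
contact_force: [-0.2, -0.2, -0.4]
opening: 0.0853
grip_force: 0.0
t: 23.95
tool_pos: [0.4952, 0.044, 0.2617]
tool_rot: [-3.096, -0.531, 0.004]
contact_force: [0.1, -0.8, 0.4]
opening: 0.0855
grip_force: 0.0
t: 24.58
tool_pos: [0.4744, -0.0557, 0.2624]
tool_rot: [-3.095, -0.531, 0.002]
contact_force: [0.6, -0.2, 0.2]
opening: 0.0851
grip_force: 0.0
pos [ 0.4746 -0.0554  0.2627] yaw 0.34042759334881145 t 24.625 open 0.08546931599423872 grip 0.0 F [ 0.1545  0.0003 -0.433 ]
turn [-0.0119  0.0094  0.0049] shift [ 1.4961 -0.0864  0.4222]
[271 138]
[302.8544 126.5142 300.758  159.9252] [ 0.5388 -0.0654  0.5041 -0.0761] len 0.036342602487810925 ang 0.29903578695145416
[244.4758 172.3755 243.9695 102.3701] [ 0.4697 -0.021   0.5413  0.0026] len 0.07538822931456982 ang 0.3189452057243938
[245.3709 101.3195 298.7068 102.4488] [ 0.5428  0.0015  0.5606 -0.0524] len 0.056781160910662584 ang 0.31918130609872386
[295.8133 174.4566 246.2093 173.17  ] [ 0.4868 -0.0767  0.4695 -0.0232] len 0.05622818769974245 ang 0.3131080708685263
circ [271.1667 141.5   ] 22.6 [[ 0.516  -0.0375  0.088 ]]
```

```bash
python3 -m jog '[[0,0,0.27,0.75,0,0.7,1],[0,0,0,0.73,-0.06,1,1],[0,0,0,0,0,1,1],[0,0,0,0,0,1,1],[0,0,0,0,0,1,1]]' 80
python3 - <<'E'
from h import *
plan(.5155,-.0377,.06,.317)
E
```

```text
t: 25.25
tool_pos: [0.5162, -0.0388, 0.1212]
tool_rot: [-3.102, -0.498, 0.0]
contact_force: [-0.2, 0.6, -0.3]
opening: 0.0851
grip_force: 0.0
pos [ 0.5162 -0.0388  0.1212] yaw 0.31811540735357474 t 25.25 open 0.08513507926306782 grip 0.0 F [-0.1726  0.6463 -0.2819]
turn [-0.0048  0.0025  0.0128] shift [-0.0114 -0.0412  2.0385]
```

```bash
python3 -m jog '[[0,0,0,0,-0.03,0.9,1],[0,0,0,0,0,0.8,1],[0,0,0,0,0,0.35,1],[0,0,0,0,0,0,-1],[0,0,0,0,0,0,-1]]' 80 && python3 -m jog '[[0,0,0,0,0,0,-1],[0,0,0,0,0,0,-1],[0,0,0,0,0,0,-1]]' && python3 -m jog '[[0,0,0,0,0,-0.3,-1],[0,0,0,0,0,-0.7,-1],[0,0,0,0,0,-0.9,-1],[0,0,0,0,0,-0.9,-1],[0,0,0,0,0,-0.6,-1]]' && python3 -m jog '[[0,0,0.83,0,0,0,-1],[0,0,0.83,0,0,0,-1],[0,0,0.78,0,0,0,-1],[0,0,0,0,0,0,-1],[0,0,0,0,0,0,-1]]'
python3 - <<'E'
from h import *
C=np.array([.5082,.2458]);R=np.array([[.9946,.1038],[-.1038,.9946]])
p=C+R.T@[-.035,.0305]; print(p); plan(*p,.165,.104)
E
```

```text
t: 25.88
tool_pos: [0.5168, -0.0392, 0.0621]
tool_rot: [3.102, 0.495, 0.003]
contact_force: [0.8, 0.7, -0.5]
opening: 0.0518
grip_force: 0.0
t: 26.25
tool_pos: [0.5168, -0.0385, 0.0628]
tool_rot: [-3.101, -0.494, -0.003]
contact_force: [-2.5, 5.1, 6.1]
opening: 0.042
grip_force: 80.4
t: 26.88
tool_pos: [0.5155, -0.0395, 0.1634]
tool_rot: [3.102, 0.494, -0.0]
contact_force: [0.6, -0.2, -6.7]
opening: 0.0418
grip_force: 82.0
t: 27.5
tool_pos: [0.5155, -0.0392, 0.1623]
tool_rot: [-3.137, -0.163, 0.002]
contact_force: [0.1, -0.0, -7.4]
opening: 0.0418
grip_force: 82.2
[0.4702 0.2725]
pos [ 0.5155 -0.0392  0.1623] yaw 0.10410565128374952 t 27.5 open 0.0418334807335895 grip 82.1625280380249 F [ 0.1487 -0.0376 -7.4355]
turn [-0.0026  0.012   0.0012] shift [ -0.4212 -10.4917  -0.0887]
```

```bash
python3 -m jog '[[0,0,0,-0.21,-0.5,0,-1],[0,0,0,-0.21,-1,0,-1],[0,0,0,0,-1,0,-1],[0,0,0,0,-1,0,-1],[0,0,0,0,-1,0,-1]]' && python3 -m jog '[[0,0,0,0,-1,0,-1],[0,0,0,0,-1,0,-1],[0,0,0,0,-1,0,-1],[0,0,0,0,-1,0,-1],[0,0,0,0,-1,0,-1]]' && python3 -m jog '[[0,0,0,0,-1,0,-1],[0,0,0,0,0,0,-1],[0,0,0,0,0,0,-1]]'
python3 - <<'E'
from h import *
plan(.4702,.2725,.0688,.104)
w=cam("wrist"); g=cv2.cvtColor(w["im"],6); t=cam("top"); s=cam("scene")
a=cv2.resize(w["im"],(500,375)); b=cv2.resize(t["im"][170:270,140:240],(300,300),interpolation=cv2.INTER_CUBIC); 
c=cv2.resize(s["im"][170:270,310:420],(300,273),interpolation=cv2.INTER_CUBIC)
im=np.zeros((575,800,3),np.uint8); im[:375,:500]=a; im[:300,500:]=b; im[300:573,500:]=c; cv2.imwrite("pics/k2.png",im)
L=cv2.createLineSegmentDetector().detect(cv2.resize(g,None,fx=2,fy=2,interpolation=cv2.INTER_CUBIC))[0].reshape(-1,4)/2
z=status.get_obs()["tool_pos"][2]-.0628+.045
for l in L:
    if np.hypot(l[2]-l[0],l[3]-l[1])>25 and 180<l[0]<400 and l[1]<330:
        q=plane(w,[l[:2],l[2:]],z); d=q[1]-q[0]; print(l.round(0),q[:,:2].ravel(),"ang",(np.arctan2(d[1],d[0])+.4)%(np.pi/2)-.4)
E
```

```text
t: 28.12
tool_pos: [0.4885, 0.0953, 0.1628]
tool_rot: [-3.137, -0.163, 0.0]
contact_force: [0.7, -0.2, -7.5]
opening: 0.0418
grip_force: 82.6
t: 28.75
tool_pos: [0.4729, 0.2444, 0.1628]
tool_rot: [-3.137, -0.164, 0.001]
contact_force: [-0.2, 0.0, -7.7]
opening: 0.0421
grip_force: 82.6
t: 29.12
tool_pos: [0.4703, 0.2728, 0.1627]
tool_rot: [3.137, 0.163, -0.001]
contact_force: [0.3, -0.3, -7.3]
opening: 0.0415
grip_force: 83.3
pos [0.4703 0.2728 0.1627] yaw 0.10414100018146275 t 29.125 open 0.04154565957952302 grip 83.25754880905151 F [ 0.3124 -0.3495 -7.3447]
turn [0.007  0.0081 0.0016] shift [-0.0028  0.0086  3.129 ]
[374. 255. 393.  63.] [0.4749 0.2184 0.5702 0.2283] ang 0.10395518602643394
[290.  62. 252.  63.] [0.5657 0.2751 0.5633 0.2928] ang 0.13501033203465773
[392.  62. 346.  62.] [0.5708 0.2287 0.5685 0.2498] ang 0.10646089890283672
[319. 112. 314. 142.] [0.5454 0.2589 0.5311 0.2593] ang -0.03034066833123472
[227. 313. 221. 339.] [0.4296 0.2962 0.4118 0.2984] ang -0.1261585186628832
[351. 263. 366. 291.] [0.4685 0.23   0.4523 0.219 ] ang 0.5953034549527992
[186. 290. 200. 264
[... 951 characters left out ...]
10796564157184674
[329. 228. 342. 254.] [0.4876 0.2454 0.4735 0.2362] ang 0.5818725132850558
[343. 254. 373. 254.] [0.4732 0.2352 0.4749 0.2193] ang 0.10462563139746528
[348.  45. 392.  45.] [0.5757 0.2502 0.5778 0.2302] ang 0.10522335667484206
[303.  44. 347.  44.] [0.5737 0.2704 0.5757 0.2504] ang 0.10340563863498209
[327. 185. 219. 186.] [0.5106 0.2498 0.5043 0.3045] ang 0.11459310328206296
[220. 174. 218. 132.] [0.5105 0.3041 0.531  0.3064] ang 0.11187700148929647
[263. 171. 313. 171.] [0.5144 0.2827 0.5171 0.2577] ang 0.10780440372395261
[215.  45. 302.  45.] [0.5691 0.3097 0.5735 0.2707] ang 0.11326193876593249
[218. 131. 214.  56.] [0.5316 0.3065 0.5647 0.31  ] ang 0.10552454105624431
```

The block's edges are at 0.104–0.115 rad, aligned with the box, and its centre is about (0.469, 0.273). Lowering.

```bash
python3 -m jog '[[0,0,0,0,0,0.5,-1],[0,0,0,0,0,0.8,-1],[0,0,0,0,0,0.8,-1],[0,0,0,0,0,0.6,-1],[0,0,0,0,0,0.25,-1]]' && python3 -m jog '[[0,0,0,0,0,0.05,-1],[0,0,0,0,0,0.04,-1],[0,0,0,0,0,0.04,-1],[0,0,0,0,0,0,-1]]'
```

```text
t: 29.9
tool_pos: [0.4699, 0.2721, 0.0724]
tool_rot: [3.136, 0.161, -0.005]
contact_force: [0.3, -0.0, -7.3]
opening: 0.0419
grip_force: 83.1
t: 30.4
tool_pos: [0.4712, 0.2729, 0.071]
tool_rot: [-3.137, -0.162, -0.001]
contact_force: [0.2, 0.7, -7.0]
opening: 0.042
grip_force: 83.1
```

```bash
python3 -m jog '[[0,0,0,0,0,0.04,-1],[0,0,0,0,0,0.03,-1],[0,0,0,0,0,0,-1]]'; python3 -m jog '[[0,0,0,0,0,0.03,-1],[0,0,0,0,0,0,-1]]'
```

```text
t: 30.78
tool_pos: [0.4711, 0.2729, 0.0689]
tool_rot: [-3.137, -0.162, -0.0]
contact_force: [-2.1, 0.2, -3.5]
opening: 0.0418
grip_force: 83.7
t: 31.02
tool_pos: [0.4713, 0.273, 0.0688]
tool_rot: [-3.137, -0.162, -0.001]
contact_force: [-4.9, -0.7, 5.4]
opening: 0.042
grip_force: 84.3
```

```bash
python3 -m jog '[[0,0,0,0,0,0,0.35],[0,0,0,0,0,0,0.35],[0,0,0,0,0,0,0.35],[0,0,0,0,0,-0.3,0.35],[0,0,0,0,0,-0.8,0.35]]' && python3 -m jog '[[0,0,0,0,0,-1,0.35],[0,0,0,0,0,-1,0.35],[0,0,0,0,0,-1,1],[0,0,0,0,0,-1,1],[0,0,0,0,0,-1,1]]' && python3 -m jog '[[0,0,0,0,0,-1,1],[0,0,0,0,0,0,1],[0,0,0,0,0,0,1]]'
python3 - <<'E'
from h import *
w=cam("wrist"); t=cam("top"); s=cam("scene")
im=np.zeros((600,800,3),np.uint8); im[:330,:480]=cv2.resize(w["im"][:275,80:480],(480,330),interpolation=cv2.INTER_CUBIC); im[:300,480:780]=cv2.resize(t["im"][170:270,140:240],(300,300),interpolation=cv2.INTER_CUBIC)
im[330:600,:360]=cv2.resize(s["im"],(360,270)); im[300:600,480:780]=cv2.resize(s["im"][180:270,320:410],(300,300),interpolation=cv2.INTER_CUBIC); cv2.imwrite("pics/fin.png",im); print(status.get_obs()["tool_pos"])
E
```

```text
t: 31.65
tool_pos: [0.47, 0.2724, 0.0999]
tool_rot: [3.137, 0.162, -0.004]
contact_force: [0.1, 0.0, 0.3]
opening: 0.0574
grip_force: 0.0
t: 32.28
tool_pos: [0.471, 0.2728, 0.2523]
tool_rot: [-3.137, -0.162, -0.002]
contact_force: [0.2, 0.2, -1.1]
opening: 0.0852
grip_force: 0.0
t: 32.65
tool_pos: [0.4706, 0.2726, 0.2797]
tool_rot: [3.137, 0.162, -0.001]
contact_force: [0.2, 0.4, 0.1]
opening: 0.0855
grip_force: 0.0
[0.4702 0.2725 0.2787]
```

View pics/fin.png

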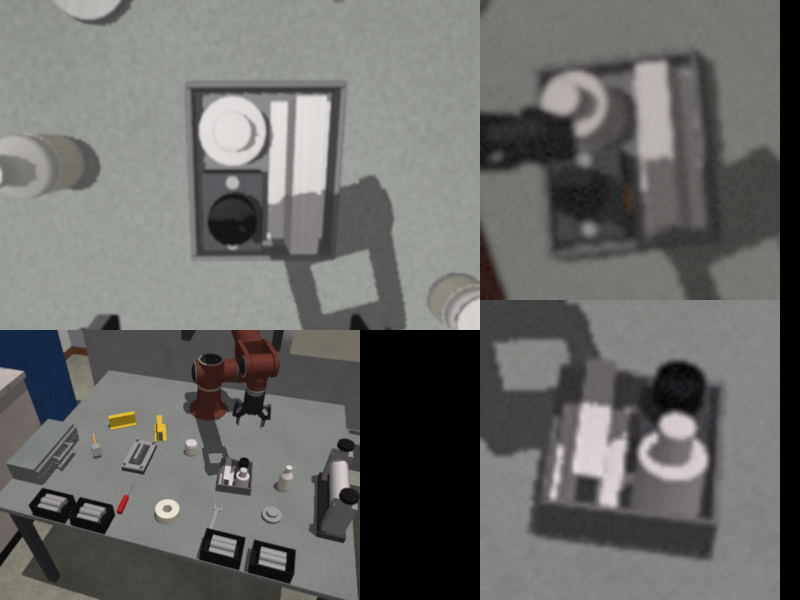

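All three stand flat and side by side in the box: roller at (232,130), block at (232,215) and cover at (300,175) in the wrist panel. The bystanders haven't moved and the gripper is clear.

```bash
python3 -c "
from station import finish_job
print(finish_job())"
```

```text
the job is handed in; nothing more can be done
None
```

I packed the cover, roller and block upright and side by side on the box's floor and handed the job in at about 33 s of the 72 s allowed; no verdict came back.

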